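Turn a circuit board over against the edge of the inspection platform

TASK

The green circuit board lies on the bench with its components underneath. Without picking it up, push it with the fingertips flat along the bench against the front wall of the low metal platform, keep pushing and work its near edge upward so that it tips up on end against the wall, and push it on over, so that it comes to rest flat on the platform with its components facing up (if it stays leaning on the front edge, push it on until it lies flat). Leave the bottle, cup, case and cap beside it alone, and draw the hand away at the end.

Things in the scene. Friction and masses are not known exactly. Their poses are not given: they have to be found in the camera images.
- board: Green slab 90 (its x) x 100 (y) x 4 mm (z), 0.08-0.15 kg. Origin: middle of the slab; z comes out of its bare back (up at the start). Below it is a centred metal shield 46 x 64 x 14 mm on which it stands: the slab starts 14 to 18 mm above the bench and overhangs the shield 22 mm near and far. Far edge 15-45 mm from the wall, up to 0.2 rad off square. Falls over once a little past upright.
- platform: Metal platform fixed to the bench, 100 (its x) x 150 (y) mm, top 19 mm high, dark mat, 6.5 mm rail along the far edge; its front is an upright wall 19 mm tall. Origin: middle of the foot of that wall, at bench height; x points from the wall into the platform (the way to push), z up. Turned up to 0.4 rad from straight ahead. The flipped board may stick out over the front edge by about 19 mm.
- bottle_100: Small clear bottle with a blue cap, 56 mm wide, 99 mm tall, standing to the left of the board; origin under its middle.
- bead_cup: Clear cup of beads, 57 mm wide, 61 mm tall, left of the platform; origin under its middle.
- hinged_case: Flat clear case, 58 x 78 x 29 mm, lying to the right of the board, nearer the robot; origin under its middle.
- cap_blue: Blue screw cap, 51 mm wide, 27 mm tall, right of the board; origin under its middle.
Not all that is in view belongs to the job. There is more than one size of the board; the job needs the larger.

How it is judged:
On the way, in this order (a step that is already met when the one before it is completed fails the run):
1. the board has been pushed, not yet tipped, against the platform's front wall (x of board in the frame of platform between -0.053 and -0.02 m and angle between board's own z axis and vertical below 0.6 rad and z of board in the frame of platform below 0.04 m).
2. the board stands tipped up on edge at the wall (angle between board's own z axis and vertical between 0.9 and 1.75 rad and x of board in the frame of platform between -0.05 and 0.03 m and z of board in the frame of platform below 0.065 m).
At the end, for the whole second after the job is handed in: The board lies at rest on the platform, components up and flat within 0.1 rad, its middle 3 to 65 mm behind the front wall and within 50 mm of the platform's centre line (angle between board's own z axis and vertical above 3.04 rad and x of board in the frame of platform between 0.003 and 0.065 m and y of board in the frame of platform between -0.05 and 0.05 m and z of board in the frame of platform between 0.0175 and 0.026 m and linear speed of board below 0.02 m/s and angular speed of board below 0.2 rad/s); the robot touches nothing.
It fails at once if the board is lifted or carried instead of being pushed and tipped (height (world z) of board above 0.085 m or (angle between board's own z axis and vertical below 0.5 rad and height (world z) of board above 0.048 m) or (angle between board's own z axis and vertical above 2.64 rad and height (world z) of board above 0.06 m) or (angle between board's own z axis and vertical above 0.7 rad and x of board in the frame of platform below -0.065 m)).
It fails at once if the small bottle is shifted more than 20 mm or knocked over (distance of bottle_100 from where it was at the start of the episode above 0.02 m or angle between bottle_100's own z axis and vertical above 0.3 rad).
It fails at once if the bead cup is shifted more than 20 mm or knocked over (distance of bead_cup from where it was at the start of the episode above 0.02 m or angle between bead_cup's own z axis and vertical above 0.3 rad).
It fails at once if the hinged case is shifted more than 20 mm or knocked over (distance of hinged_case from where it was at the start of the episode above 0.02 m or angle between hinged_case's own z axis and vertical above 0.3 rad).
It fails at once if the blue cap is shifted more than 20 mm or knocked over (distance of cap_blue from where it was at the start of the episode above 0.02 m or angle between cap_blue's own z axis and vertical above 0.3 rad).
It also fails if it takes over 54 s, if anything falls off the work surface, if the arm or the gripper's body presses on something with over 40 N, if the wrist force passes 120 N, or if a joint passes its speed limit or range.

ROBOT

A 6-joint arm with a two-finger parallel gripper is mounted at the origin on a cart in front of the work surface, level with it; the furniture and walls round the work are solid. World frame = base frame: x ahead of the robot, y to its left, z up, the work surface at z = 0. Lengths are in m, angles in rad, forces in N, time in s.
With the tool pointing down it reaches from about 0.225 to 0.875 m from the base axis. Payload 3.4 kg.
Tool frame: the origin (TCP) lies at the very end of the fingers, on their centre line; the grasp point (between the pads) lies 19 mm behind it; z points along the fingers, y is the line along which they close (so a half turn about z gives the same grasp; the last joint's range is limited). The gripper opens to 85 mm and grips with 20 to 120 N. Pads are 22 mm wide; open, the fingers measure 114 mm over their backs; the gripper's body (76 mm by 85 mm) begins 54 mm behind the grasp point. The pads swing forward as they close: fully open they stand 13 mm farther back than shut.
Start: joints at [-1.453, 0.276, 1.505, -0, 1.361, -0.121], TCP at [0.136, -0.559, 0.231] pointing down, gripper open.
Joint ranges: [-2.89, 2.89], [-0.75, 2.08], [0.22, 2.7], [-1.18, 4.32], [0.11, 2.71], [-2.7, 2.7]. Speed limits (rad/s): [2.57, 2.57, 3.14, 3.14, 3.14, 3.14].

INTERFACE

Orientations are given as a unit quaternion [w, x, y, z].
In Python, from rig import get_state, optics, sign_off gives the robot as it stands.
- The arm moves only by the tool send_rows, never from a script. Its argument "increments" is a list of rows, each an object with "gripper": the gripper's target within -1 to 1 (shut at 1, half-way at 0, fully open at -1); "linear": the shift along the world's x, y, z in m, a list of three; "delta_rot": the turn, a rotation vector about the world's x, y, z in rad, a list of three. In form: [{"gripper": gripper, "linear": [dx, dy, dz], "delta_rot": [rx, ry, rz]}, ...]. A call has 1 to 8 rows; each row is the pose to reach, as a shift and turn from the pose commanded when the call began; what a row does not reach only later rows make up. A row lasts 1/10 s, in which the tool goes at most 50 mm and 8.59 degrees, less where a joint would pass 70% of its speed; a pose out of reach is approached as far as the arm can. A call with a gripper value outside its range is refused whole. The fingers move at their own pace and stop on an object; "newtons" is the grip in N (left out, the last holds). Time passes only in rows, so rows that repeat a pose let the fingers close. It gives the time, the measured TCP pose, the force, the opening and the grip force at its end, in the units of the state.
- get_state(): the state, without advancing time (a new reading comes with each control period).
- optics.get_image(name): name is "scene" or "top"; returns a dict with "pixels" (480x640x3 uint8, blue, green, red), "K" (3x3 intrinsics, pixels), "rvec" (rotation vector, rad) and "tvec" (3), from world to camera coordinates, as OpenCV has them. Camera axes: x right, y down, z forward; pixel columns grow to the right and rows downward; lengths in m; the calibration is good to about 2 mm. A picture is of the moment at which its call begins. There is no depth.
- sign_off(): hands the job in; it is judged then, once.
The state is a dict: "clock": time; "qpos": joint angles; "qd": joint speeds; "effort": joint torques, N m; "position": TCP position; "ee_rot": TCP orientation; "contact_force": force on the tool from outside, world axes, zero at the start; "moment": the same for the moment, N m; "width": finger opening in m; "gripper_force": force on a finger pad.
Only numpy, scipy, OpenCV 4.12 (cv2) and the standard library are available. Lean on these libraries where they do the work, as an engineer would, in place of code of your own. Each camera call takes 0.05 s, during which the arm holds its last target. There are 200 camera calls.

## Working session

There is one attempt and no reset: what is moved stays moved. The work goes in short steps, Python scripts to look and compute and a tool call to move; the robot and the scene stay as the last step left them, time stands still between calls to the robot, and variables do not carry over. Pictures are saved under pics/ and viewed, at most 10 in all, crops included, and the job is handed in when it is done.

Besides the shell and the picture viewer there is one more tool, called as name([rows], argument=value, ...), one row to a line, values as JSON. send_rows: Moves the arm, as the interface text tells. Its arguments: {"type":"object","properties":{"increments":{"type":"array"},"newtons":{"type":"number"}},"required":["increments"]}

```bash
mkdir -p pics
cat > h.py <<'E'
import numpy as np, cv2
from rig import get_state, optics, sign_off
def grab(n,fn=None):
    im=optics.get_image(n)
    if fn: cv2.imwrite('pics/'+fn,im['pixels'])
    return im
def ray(im,uv,z):
    R=cv2.Rodrigues(np.array(im['rvec'],float))[0];t=np.array(im['tvec'],float).ravel()
    c=-R.T@t
    uv=np.atleast_2d(np.array(uv,float))
    d=(R.T@np.linalg.inv(np.array(im['K']))@np.c_[uv,np.ones(len(uv))].T).T
    return c+d*((z-c[2])/d[:,2])[:,None]
E
python3 -c "
from h import *
grab('scene','s0.png');i=grab('top','t0.png')
print(get_state()['position'],get_state()['ee_rot'],ray(i,[[0,0],[639,0],[0,479],[320,240]],0))"
```

```text
[ 0.13594344 -0.55821373  0.2305221 ] [-8.34851734e-04  9.92876524e-01  1.19144917e-01 -1.27034862e-05] [[ 1.02333916  0.90000386  0.        ]
 [ 1.01839192 -0.33220392  0.        ]
 [ 0.13719739  0.80570387  0.        ]
 [ 0.54951801  0.27119056  0.        ]]
```

View pics/t0.png

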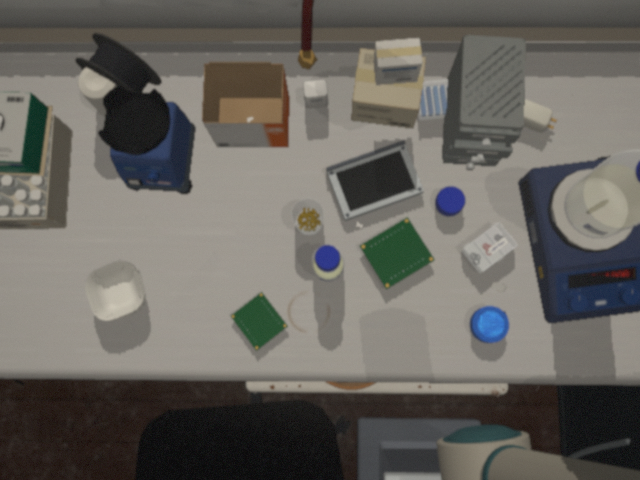

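View pics/s0.png

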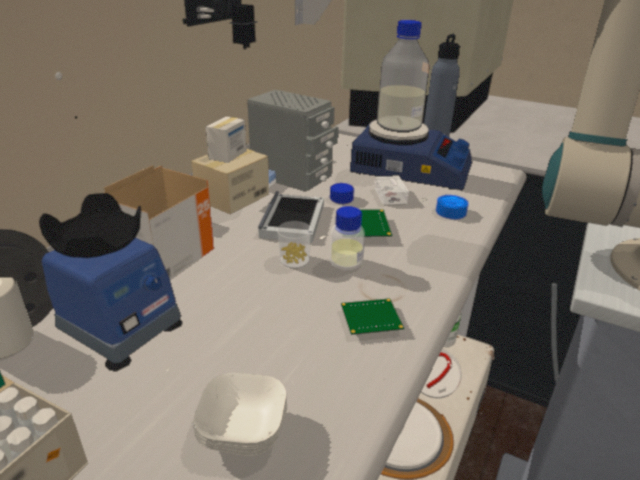

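The top view shows the large board at about (397,253), the platform at (375,180), the bottle at (328,262), the cup at (308,218), the dark blue cap at (450,201) and the case at (488,248). The small board at (259,321) is a decoy.

```bash
cat > m.py <<'E'
from h import *
i=cv2.imread('pics/t0.png'); im=grab('top')
hsv=cv2.cvtColor(i,cv2.COLOR_BGR2HSV)
m=cv2.inRange(hsv,(45,90,40),(85,255,255)); m[:,:345]=0; m[:,450:]=0; m[:215]=0; m[300:]=0
c=max(cv2.findContours(m,0,1)[0],key=cv2.contourArea)
r=cv2.minAreaRect(c);b=cv2.boxPoints(r)
p=ray(im,b,.018);print('board',p,p.mean(0),np.linalg.norm(p[1]-p[0]),np.linalg.norm(p[2]-p[1]))
m=cv2.inRange(hsv,(0,0,0),(180,255,70)); m[:,:325]=0;m[:,418:]=0;m[:145]=0;m[225:]=0
c=max(cv2.findContours(m,0,1)[0],key=cv2.contourArea)
b=cv2.boxPoints(cv2.minAreaRect(c));p=ray(im,b,.019);print('mat',b,p,p.mean(0))
z=cv2.resize(i[130:300,280:530],None,fx=3.2,fy=3.2,interpolation=cv2.INTER_CUBIC);cv2.imwrite('pics/z.png',z)
E
python3 m.py
```

```text
board [[0.53555223 0.19936151 0.018     ]
 [0.58629616 0.11685641 0.018     ]
 [0.5124102  0.07482694 0.018     ]
 [0.46284117 0.15653366 0.018     ]] [0.52427494 0.13689463 0.018     ] 0.09686091910366912 0.08500359417853137
mat [[336.16742 172.64905]
 [400.55    149.8469 ]
 [413.83264 187.35092]
 [349.45007 210.15308]] [[0.66885122 0.24289037 0.019     ]
 [0.7118178  0.12725108 0.019     ]
 [0.64197546 0.10464602 0.019     ]
 [0.59985806 0.21901849 0.019     ]] [0.65562564 0.17345149 0.019     ]
```

View pics/z.png

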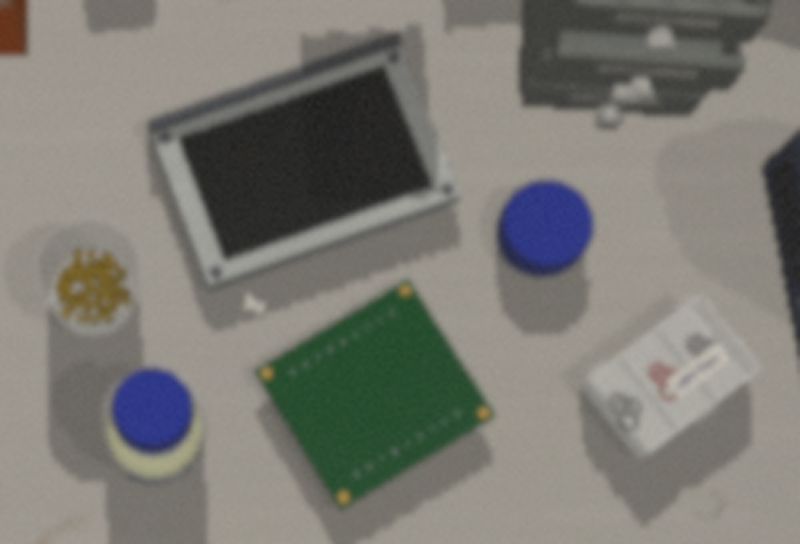

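The crop shows the platform's front edge from (213,283) to (455,198), the board square with gold corner dots at (267,373), (405,290), (484,412) and (344,496), and the bottle's base near (155,450).

```bash
cat > m2.py <<'E'
from h import *
im=grab('top')
f=lambda l: np.array(l,float)/3.2+[280,130]
fr=ray(im,f([[213,283],[457,199]]),.019)[:,:2]
O=fr.mean(0); y=(fr[0]-fr[1]);w=np.linalg.norm(y);y/=w;x=np.array([y[1],-y[0]])
print('O',O,'yaw',np.arctan2(x[1],x[0]),'w',w)
T=lambda p:((np.atleast_2d(p)[:,:2]-O)@np.c_[x,y]).round(4)
print('gold',T(ray(im,f([[267,373],[405,290],[484,412],[344,496]]),.018)))
print('box',T([[0.5355,.1994],[.5863,.1169],[.5124,.0748],[.4628,.1565],[.5243,.1369]]))
print('bottlecap',T(ray(im,f([[151,403]]),.099)),'cup',T(ray(im,f([[92,250]]),.061)),'cap',T(ray(im,f([[546,225]]),.027)),'case',T(ray(im,f([[700,297],[760,365],[640,455],[580,378]]),.029)))
E
python3 m2.py
```

```text
O [0.60896361 0.15649917] yaw 0.3433458814457542 w 0.1435665577836496
gold [[-0.0572  0.0607]
 [-0.0387 -0.0267]
 [-0.1167 -0.0432]
 [-0.1346  0.0445]]
box [[-0.0547  0.0651]
 [-0.0347 -0.0297]
 [-0.1184 -0.0444]
 [-0.1376  0.0492]
 [-0.0863  0.01  ]]
bottlecap [[-0.0653  0.1293]] cup [[0.0294 0.1303]] cap [[-0.0318 -0.1106]] case [[-0.0975 -0.174 ]
 [-0.1431 -0.1901]
 [-0.1672 -0.1112]
 [-0.1176 -0.0964]]
```

send_rows([
  {"gripper":0,"linear":[0.02,0.045,0],"delta_rot":[0,0,0.03]},
  {"gripper":0,"linear":[0.04,0.09,0],"delta_rot":[0,0,0.106]},
  {"gripper":0,"linear":[0.06,0.135,0],"delta_rot":[0,0,0.106]},
  {"gripper":0,"linear":[0.08,0.18,0],"delta_rot":[0,0,0.106]},
  {"gripper":0,"linear":[0.1,0.225,0],"delta_rot":[0,0,0.106]},
  {"gripper":0,"linear":[0.12,0.27,0],"delta_rot":[0,0,0.106]},
  {"gripper":0,"linear":[0.14,0.31,0],"delta_rot":[0,0,0.106]},
  {"gripper":0,"linear":[0.155,0.34,0],"delta_rot":[0,0,0.106]},
], newtons=40)

```text
clock: 1.0
position: [0.2912, -0.216, 0.2314]
ee_rot: [-0.0, 0.985, 0.172, 0.0]
contact_force: [0.8, 0.6, 0.1]
width: 0.0424
gripper_force: 0.0
```

send_rows([
  {"gripper":0,"linear":[0.02,0.045,0],"delta_rot":[0.04,-0.11,0]},
  {"gripper":0,"linear":[0.04,0.09,0],"delta_rot":[0.08,-0.22,0]},
  {"gripper":0,"linear":[0.06,0.135,0],"delta_rot":[0.12,-0.33,0]},
  {"gripper":0,"linear":[0.08,0.18,0],"delta_rot":[0.148,-0.41,0]},
  {"gripper":0,"linear":[0.1,0.225,-0.02],"delta_rot":[0.148,-0.41,0]},
  {"gripper":0,"linear":[0.12,0.26,-0.05],"delta_rot":[0.148,-0.41,0]},
  {"gripper":0,"linear":[0.14,0.3,-0.08],"delta_rot":[0.148,-0.41,0]},
  {"gripper":0,"linear":[0.15,0.326,-0.12],"delta_rot":[0.148,-0.41,0]},
])

```text
clock: 1.8
position: [0.4415, 0.1043, 0.1195]
ee_rot: [-0.037, 0.961, 0.168, 0.216]
contact_force: [1.1, -0.6, 0.6]
width: 0.0429
gripper_force: 0.0
```

send_rows([
  {"gripper":0,"linear":[0,0,-0.04],"delta_rot":[0,0,0]},
  {"gripper":0,"linear":[0,0,-0.08],"delta_rot":[0,0,0]},
  {"gripper":0,"linear":[0,0,-0.105],"delta_rot":[0,0,0]},
  {"gripper":0,"linear":[0,0,-0.109],"delta_rot":[0,0,0]},
  {"gripper":0,"linear":[0,0,-0.111],"delta_rot":[0,0,0]},
  {"gripper":0,"linear":[0,0,-0.111],"delta_rot":[0,0,0]},
])

```text
clock: 2.4
position: [0.4378, 0.1022, 0.0056]
ee_rot: [-0.038, 0.962, 0.166, 0.211]
contact_force: [0.2, 0.5, 0.2]
width: 0.043
gripper_force: 0.0
```

```bash
python3 -c "
from h import *
i=grab('scene');z=cv2.resize(i['pixels'][170:290,250:450],None,fx=4,fy=4,interpolation=cv2.INTER_CUBIC);cv2.imwrite('pics/s1.png',z);s=get_state();print(s['contact_force'],s['position'])"
```

```text
[0.15325818 0.99759662 0.0649691 ] [0.43833643 0.10236957 0.00639306]
```

View pics/s1.png

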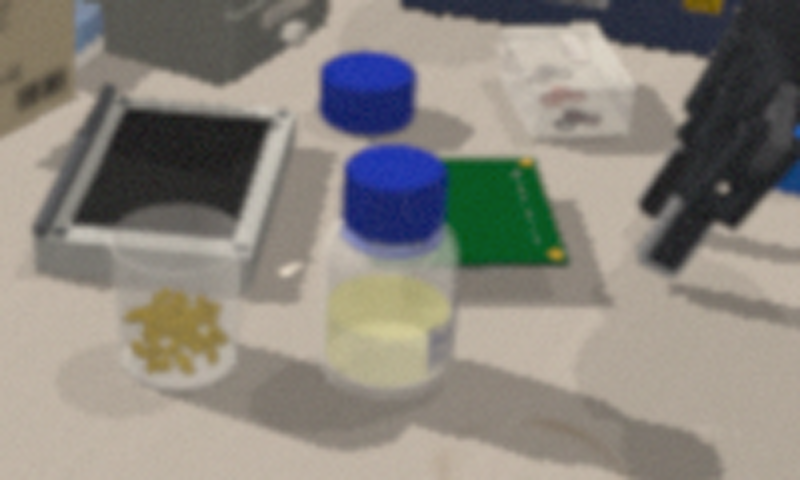

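The picture shows the fingertips at (660,260), behind and clear of the board at (500,210). I'll probe down for the bench.

send_rows([
  {"gripper":0,"linear":[0,0,-0.002],"delta_rot":[0,0,0]},
  {"gripper":0,"linear":[0,0,-0.003],"delta_rot":[0,0,0]},
  {"gripper":0,"linear":[0,0,-0.003],"delta_rot":[0,0,0]},
])

```text
clock: 2.75
position: [0.4394, 0.1023, 0.0048]
ee_rot: [-0.037, 0.962, 0.168, 0.214]
contact_force: [-0.5, 0.3, 1.1]
width: 0.0425
gripper_force: 0.0
```

send_rows([
  {"gripper":0,"linear":[0,0,-0.002],"delta_rot":[0,0,0]},
  {"gripper":0,"linear":[0,0,-0.003],"delta_rot":[0,0,0]},
  {"gripper":0,"linear":[0,0,-0.003],"delta_rot":[0,0,0]},
])

```text
clock: 3.05
position: [0.4393, 0.1023, 0.0016]
ee_rot: [-0.037, 0.962, 0.167, 0.213]
contact_force: [0.5, 0.7, 1.5]
width: 0.0425
gripper_force: 0.9
```

send_rows([
  {"gripper":0,"linear":[0,0,-0.001],"delta_rot":[0,0,0]},
  {"gripper":0,"linear":[0,0,-0.002],"delta_rot":[0,0,0]},
  {"gripper":0,"linear":[0,0,-0.002],"delta_rot":[0,0,0]},
])

```text
clock: 3.35
position: [0.4395, 0.1024, 0.001]
ee_rot: [-0.037, 0.961, 0.167, 0.215]
contact_force: [-9.0, -2.3, 26.5]
width: 0.0427
gripper_force: 13.3
```

send_rows([
  {"gripper":0,"linear":[0,0,-0.001],"delta_rot":[0,0,0]},
  {"gripper":0,"linear":[0,0,-0.002],"delta_rot":[0,0,0]},
  {"gripper":0,"linear":[0,0,-0.002],"delta_rot":[0,0,0]},
])

```text
clock: 3.65
position: [0.4396, 0.1024, 0.0006]
ee_rot: [-0.037, 0.961, 0.167, 0.217]
contact_force: [-19.9, -7.4, 53.1]
width: 0.0426
gripper_force: 26.7
```

send_rows([
  {"gripper":0,"linear":[0,0,0.006],"delta_rot":[0,0,0]},
  {"gripper":0,"linear":[0.0085,0.005,0.006],"delta_rot":[0,0,0]},
  {"gripper":0,"linear":[0.018,0.0085,0.006],"delta_rot":[0,0,0]},
  {"gripper":0,"linear":[0.027,0.012,0.006],"delta_rot":[0,0,0]},
  {"gripper":0,"linear":[0.036,0.015,0.006],"delta_rot":[0,0,0]},
  {"gripper":0,"linear":[0.045,0.018,0.006],"delta_rot":[0,0,0]},
  {"gripper":0,"linear":[0.054,0.0215,0.006],"delta_rot":[0,0,0]},
  {"gripper":0,"linear":[0.06,0.0235,0.006],"delta_rot":[0,0,0]},
])

```text
clock: 4.45
position: [0.4992, 0.126, 0.0031]
ee_rot: [-0.037, 0.962, 0.168, 0.213]
contact_force: [-0.2, 0.2, 0.7]
width: 0.0424
gripper_force: 0.3
```

```bash
cat > look.py <<'E'
from h import *
import sys
O=np.array([.609,.1565]);a=.345;M=np.array([[np.cos(a),-np.sin(a)],[np.sin(a),np.cos(a)]])
im=grab('top');i=im['pixels'];hsv=cv2.cvtColor(i,cv2.COLOR_BGR2HSV)
m=cv2.inRange(hsv,(45,90,30),(85,255,255)); m[:,:345]=0; m[:,450:]=0; m[:140]=0; m[300:]=0
c=max(cv2.findContours(m,0,1)[0],key=cv2.contourArea);b=cv2.boxPoints(cv2.minAreaRect(c))
print(((ray(im,b,.018)[:,:2]-O)@M).round(4))
s=get_state();print('tcp',((s['position'][:2]-O)@M).round(4),s['position'][2],'F',(s['contact_force'][:2]@M).round(1),s['contact_force'][2].round(1))
if len(sys.argv)>1:
    j=grab('scene')['pixels'];A=cv2.resize(i[130:300,290:490],(560,476));B=cv2.resize(j[150:290,250:450],(560,392))
    cv2.imwrite('pics/'+sys.argv[1],np.hstack([cv2.resize(A,(400,340)),cv2.resize(B,(400,340))]))
E
python3 look.py l1.png
```

```text
[[-0.0174  0.05  ]
 [-0.0168 -0.0472]
 [-0.1034 -0.0445]
 [-0.1036  0.0513]]
tcp [-0.1125  0.0081] 0.003381603957955049 F [ 0.3 -1.1] -0.2
```

View pics/l1.png

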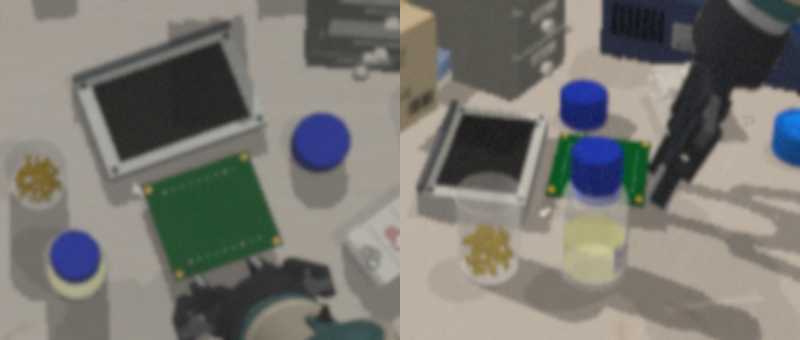

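The board now lies square to the wall with a gap of about 15 mm, its near edge at the fingertips. I'll push it on to contact.

send_rows([
  {"gripper":0,"linear":[0.005,0.0015,0],"delta_rot":[0,0,0]},
  {"gripper":0,"linear":[0.01,0.003,0],"delta_rot":[0,0,0]},
  {"gripper":0,"linear":[0.0125,0.004,0],"delta_rot":[0,0,0]},
  {"gripper":0,"linear":[0.0135,0.0045,0],"delta_rot":[0,0,0]},
  {"gripper":0,"linear":[0.0145,0.005,0],"delta_rot":[0,0,0]},
  {"gripper":0,"linear":[0.0145,0.005,0],"delta_rot":[0,0,0]},
])

```text
clock: 5.15
position: [0.5132, 0.1308, 0.0031]
ee_rot: [-0.037, 0.962, 0.167, 0.213]
contact_force: [0.4, -0.1, -1.0]
width: 0.0428
gripper_force: 0.2
```

```bash
python3 look.py
```

```text
[[-0.0026  0.0497]
 [-0.0011 -0.0469]
 [-0.0884 -0.045 ]
 [-0.0896  0.0502]]
tcp [-0.0989  0.0082] 0.0030917762189588208 F [-0.9  0. ] -1.3
```

send_rows([
  {"gripper":0,"linear":[0.001,0.0003,0],"delta_rot":[0,0,0]},
  {"gripper":0,"linear":[0.002,0.0007,0],"delta_rot":[0,0,0]},
  {"gripper":0,"linear":[0.002,0.0007,0],"delta_rot":[0,0,0]},
])

```text
clock: 5.5
position: [0.5146, 0.1313, 0.0028]
ee_rot: [-0.037, 0.962, 0.168, 0.212]
contact_force: [-2.6, -2.4, 0.6]
width: 0.0429
gripper_force: 1.6
```

send_rows([
  {"gripper":0,"linear":[0.0005,0.0002,0],"delta_rot":[0,0,0]},
  {"gripper":0,"linear":[0.001,0.0004,0],"delta_rot":[0,0,0]},
  {"gripper":0,"linear":[0.001,0.0004,0],"delta_rot":[0,0,0]},
])

```text
clock: 5.8
position: [0.5148, 0.1317, 0.0024]
ee_rot: [-0.038, 0.962, 0.168, 0.212]
contact_force: [-5.2, -4.0, 1.2]
width: 0.0431
gripper_force: 2.6
```

send_rows([
  {"gripper":0,"linear":[0.0005,0.0002,0.002],"delta_rot":[0,0,0]},
  {"gripper":0,"linear":[0.001,0.0004,0.004],"delta_rot":[0,0,0]},
  {"gripper":0,"linear":[0.001,0.0004,0.007],"delta_rot":[0,0,0]},
  {"gripper":0,"linear":[0.0015,0.0005,0.01],"delta_rot":[0,0,0]},
])

```text
clock: 6.2
position: [0.515, 0.1321, 0.0118]
ee_rot: [-0.038, 0.962, 0.168, 0.211]
contact_force: [-6.9, -6.8, -0.3]
width: 0.0427
gripper_force: 3.9
```

```bash
python3 look.py l2.png
```

```text
[[-0.0021  0.0492]
 [-0.0006 -0.0484]
 [-0.0857 -0.0465]
 [-0.0869  0.0497]]
tcp [-0.0966  0.0087] 0.012167667024668719 F [-9.4 -3.6] 0.1
```

View pics/l2.png

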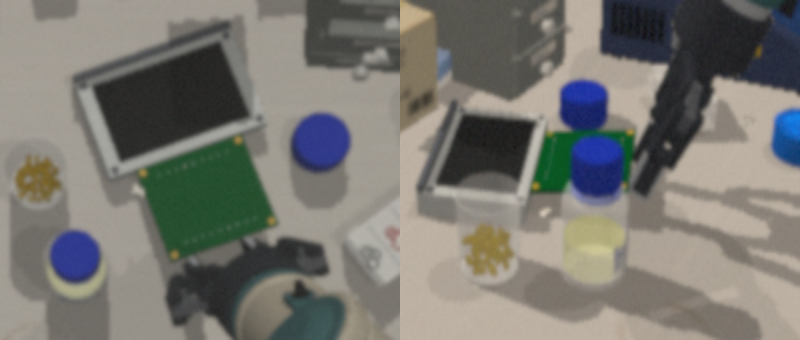

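```bash
cat > tri.py <<'E'
from h import *
def tri(t,s):
    P=[]
    for n,uv in(('top',t),('scene',s)):
        i=grab(n);P.append(np.array(i['K'])@np.c_[cv2.Rodrigues(np.array(i['rvec'],float))[0],np.array(i['tvec'],float).ravel()])
    X=cv2.triangulatePoints(P[0],P[1],np.array(t,float),np.array(s,float));return (X[:3]/X[3]).ravel().round(4)
E
python3 -c "
from tri import *
print(tri((428.5,250),(372.5,209.7)),tri((425.5,240),(366,204.7)),tri((409,200),(366.5,205)))"
```

```text
[0.5297 0.0802 0.013 ] [0.5441 0.0861 0.0235] [0.5815 0.1079 0.0385]
```

The near edge has risen about 10 mm on the fingertips (right-hand gold dot now at (632,133) in the scene half). I'll lift on along the arc and tilt the hand further under it.

send_rows([
  {"gripper":0,"linear":[0.0012,0.0004,0.003],"delta_rot":[0.02,-0.05,0]},
  {"gripper":0,"linear":[0.003,0.001,0.0065],"delta_rot":[0.045,-0.125,0]},
  {"gripper":0,"linear":[0.005,0.0018,0.0105],"delta_rot":[0.08,-0.22,0]},
  {"gripper":0,"linear":[0.007,0.0025,0.0145],"delta_rot":[0.115,-0.32,0]},
  {"gripper":0,"linear":[0.0092,0.0033,0.0185],"delta_rot":[0.148,-0.41,0]},
  {"gripper":0,"linear":[0.0092,0.0033,0.0185],"delta_rot":[0.148,-0.41,0]},
])

```text
clock: 7.2
position: [0.514, 0.1539, 0.0222]
ee_rot: [-0.096, 0.936, 0.172, 0.293]
contact_force: [-1.1, 1.5, -0.1]
width: 0.0428
gripper_force: 0.3
```

```bash
python3 look.py l3.png
```

```text
[[-0.0042  0.0555]
 [-0.0032 -0.0449]
 [-0.081  -0.0428]
 [-0.0817  0.0563]]
tcp [-0.0916  0.0295] 0.021332806930404197 F [-1.7 -1. ] -1.1
```

View pics/l3.png

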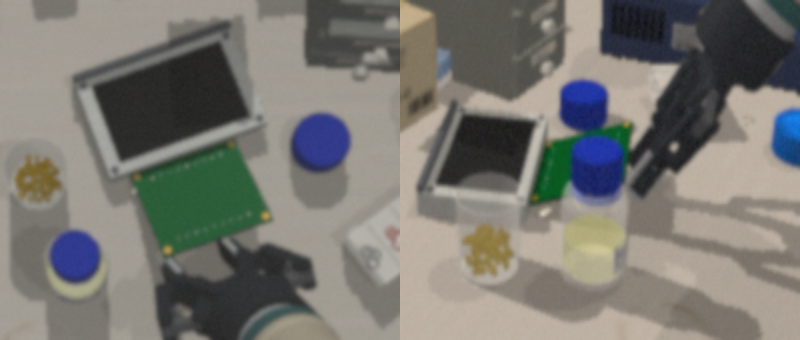

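The board is tipped further, but the hand drifted 20 mm sideways and came up short in tilt. I suspect a joint limit.

```bash
python3 -c "
from h import *
from scipy.spatial.transform import Rotation as R
s=get_state();print(np.round(s['qpos'],3),s['position'])
q=s['ee_rot'];print(R.from_quat([q[1],q[2],q[3],q[0]]).as_matrix().round(3))
from tri import *
print(tri((290+265/2,130+216/2),(250+(626-400)/2,150+127/2.43)))
print(tri((290+168/2,130+250/2),(250+(535-400)/2,150+198/2.43)))
"
```

```text
[-0.054  0.348  2.395  2.003  0.344 -0.782] [0.51244698 0.15345617 0.02097315]
[[ 0.773  0.375  0.512]
 [ 0.263 -0.923  0.279]
 [ 0.577 -0.081 -0.813]]
[0.5469 0.0925 0.0305]
[0.5492 0.1862 0.0024]
```

send_rows([
  {"gripper":0,"linear":[0,0,0],"delta_rot":[0,0,0]},
])

```text
clock: 7.6
position: [0.5133, 0.1543, 0.0217]
ee_rot: [-0.096, 0.936, 0.173, 0.291]
contact_force: [0.2, -1.8, -1.1]
width: 0.0428
gripper_force: 0.6
```

```bash
python3 -c "
from h import *
s=get_state();print(np.round(s['qpos'],3),np.round(s['qd'],2),s['position'],s['contact_force'])
"
```

```text
[-0.053  0.347  2.393  1.999  0.344 -0.78 ] [ 0.   -0.    0.    0.01  0.   -0.01] [0.51330659 0.15432748 0.02172331] [ 0.1611874  -1.82298762 -1.14144662]
```

```bash
cat > d.py <<'E'
from h import *
import sys
from scipy.spatial.transform import Rotation as R
O=np.array([.609,.1565]);a=.345;M=np.array([[np.cos(a),-np.sin(a)],[np.sin(a),np.cos(a)]])
px,py,z,t=map(float,sys.argv[1:5])
s=get_state();q=s['ee_rot'];C=R.from_quat([q[1],q[2],q[3],q[0]])
yd=np.array([-np.sin(a),np.cos(a),0])
T=R.from_rotvec(-np.radians(t)*yd)*R.from_rotvec([0,0,a])*R.from_euler('x',np.pi)
print('lin',(np.r_[O+M@[px,py],z]-s['position']).round(4),'rot',(T*C.inv()).as_rotvec().round(3),'q',np.round(s['qpos'],2))
E
python3 d.py -0.09 0.012 0.024 15
```

```text
lin [ 0.0069 -0.017   0.0023] rot [-0.201  0.305 -0.031] q [-0.05  0.35  2.39  2.    0.34 -0.78]
```

send_rows([
  {"gripper":0,"linear":[0.001,-0.003,0.001],"delta_rot":[-0.04,0.06,-0.005]},
  {"gripper":0,"linear":[0.002,-0.006,0.002],"delta_rot":[-0.08,0.12,-0.01]},
  {"gripper":0,"linear":[0.004,-0.009,0.002],"delta_rot":[-0.12,0.18,-0.02]},
  {"gripper":0,"linear":[0.005,-0.013,0.002],"delta_rot":[-0.16,0.24,-0.025]},
  {"gripper":0,"linear":[0.007,-0.017,0.002],"delta_rot":[-0.2,0.305,-0.03]},
  {"gripper":0,"linear":[0.007,-0.017,0.002],"delta_rot":[-0.2,0.305,-0.03]},
])

```text
clock: 8.2
position: [0.5103, 0.1628, 0.0214]
ee_rot: [-0.088, 0.961, 0.183, 0.187]
contact_force: [-0.6, 1.4, -1.3]
width: 0.0425
gripper_force: 0.3
```

```bash
python3 d.py -0.09 0.012 0.024 15; python3 look.py l4.png
```

```text
lin [ 0.0099 -0.0255  0.0026] rot [-0.145  0.096 -0.045] q [0.02 0.32 2.21 0.74 0.35 0.55]
[[-0.0054  0.0568]
 [ 0.0008 -0.0422]
 [-0.0774 -0.0441]
 [-0.0831  0.0536]]
tcp [-0.0884  0.0379] 0.022454018396132973 F [-0.4 -1.1] 1.4
```

View pics/l4.png

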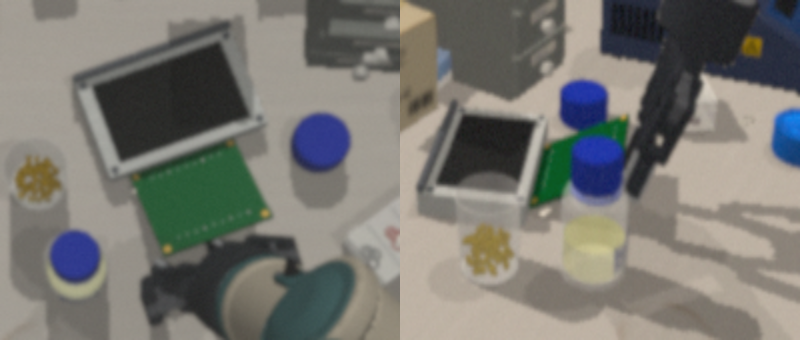

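The board is still up on the fingers, tipped to about 0.4 rad. I'll recentre the hand.

send_rows([
  {"gripper":0,"linear":[0.003,-0.007,0.001],"delta_rot":[-0.04,0.03,-0.01]},
  {"gripper":0,"linear":[0.005,-0.013,0.002],"delta_rot":[-0.08,0.05,-0.02]},
  {"gripper":0,"linear":[0.0075,-0.019,0.002],"delta_rot":[-0.12,0.08,-0.035]},
  {"gripper":0,"linear":[0.01,-0.0255,0.0025],"delta_rot":[-0.145,0.096,-0.045]},
  {"gripper":0,"linear":[0.01,-0.0255,0.0025],"delta_rot":[-0.145,0.096,-0.045]},
])

```text
clock: 8.8
position: [0.5212, 0.138, 0.0241]
ee_rot: [-0.023, 0.976, 0.171, 0.13]
contact_force: [-1.3, 0.5, -0.2]
width: 0.0425
gripper_force: 0.2
```

```bash
python3 d.py -0.09 0.012 0.024 15; python3 look.py
```

```text
lin [-0.001  -0.0006 -0.0001] rot [-0.002  0.004 -0.002] q [0.08 0.33 2.09 0.15 0.47 1.18]
[[-0.0065  0.0552]
 [ 0.0011 -0.0432]
 [-0.0704 -0.0459]
 [-0.0775  0.0514]]
tcp [-0.0893  0.0123] 0.023832706337606396 F [-0.1  0.4] -1.1
```

send_rows([
  {"gripper":0,"linear":[0.0025,0.001,0.004],"delta_rot":[0,0,0]},
  {"gripper":0,"linear":[0.005,0.0017,0.0075],"delta_rot":[0,0,0]},
  {"gripper":0,"linear":[0.0075,0.0027,0.011],"delta_rot":[0,0,0]},
  {"gripper":0,"linear":[0.01,0.0036,0.015],"delta_rot":[0,0,0]},
  {"gripper":0,"linear":[0.0155,0.0056,0.0215],"delta_rot":[0,0,0]},
  {"gripper":0,"linear":[0.022,0.008,0.027],"delta_rot":[0,0,0]},
  {"gripper":0,"linear":[0.022,0.008,0.027],"delta_rot":[0,0,0]},
])

```text
clock: 9.55
position: [0.546, 0.1454, 0.0527]
ee_rot: [-0.022, 0.976, 0.17, 0.133]
contact_force: [-0.3, 1.4, 0.2]
width: 0.0427
gripper_force: 0.3
```

```bash
python3 d.py -0.0655 0.012 0.051 15; python3 look.py l5.png
```

```text
lin [-0.0027  0.0002 -0.0017] rot [-0.001  0.009  0.   ] q [0.1  0.32 2.   0.12 0.56 1.23]
[[-0.0065  0.0526]
 [-0.0042 -0.0503]
 [-0.0434 -0.0496]
 [-0.0454  0.0526]]
tcp [-0.0643  0.0111] 0.05191992930571226 F [-1.  -0.3] -0.8
```

View pics/l5.png

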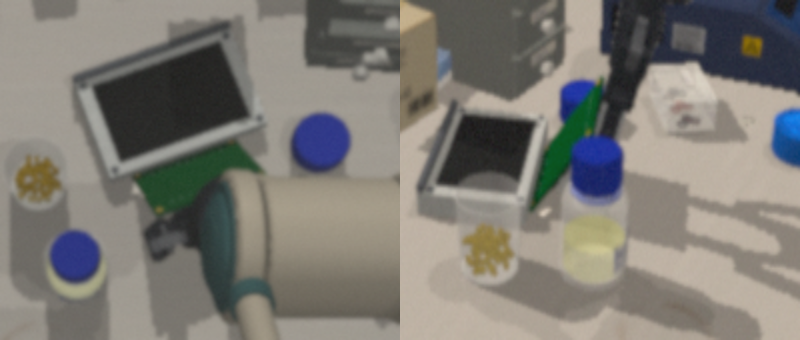

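The board leans at about 55°, with its foot in the corner and the fingertips behind its upper part. I'll carry on up and forward.

send_rows([
  {"gripper":0,"linear":[0.0055,0.002,0.005],"delta_rot":[0,0,0]},
  {"gripper":0,"linear":[0.011,0.004,0.009],"delta_rot":[0,0,0]},
  {"gripper":0,"linear":[0.017,0.006,0.0125],"delta_rot":[0,0,0]},
  {"gripper":0,"linear":[0.0225,0.008,0.0155],"delta_rot":[0,0,0]},
  {"gripper":0,"linear":[0.028,0.01,0.018],"delta_rot":[0,0,0]},
  {"gripper":0,"linear":[0.028,0.01,0.018],"delta_rot":[0,0,0]},
])

```text
clock: 10.25
position: [0.5727, 0.1554, 0.0697]
ee_rot: [-0.022, 0.976, 0.17, 0.131]
contact_force: [0.6, -0.2, 0.2]
width: 0.0432
gripper_force: 0.1
```

```bash
python3 d.py -0.0355 0.012 0.07 15; python3 look.py
```

```text
lin [-0.0012  0.0004  0.0003] rot [-0.001  0.006  0.   ] q [0.11 0.33 1.92 0.1  0.63 1.26]
[[-0.0052  0.0474]
 [-0.0043  0.0148]
 [-0.0102  0.0148]
 [-0.0111  0.0474]]
tcp [-0.0355  0.0114] 0.06919254342791972 F [-0.7 -0.4] -0.2
```

send_rows([
  {"gripper":0,"linear":[0.005,0.0018,0.001],"delta_rot":[0,0,0]},
  {"gripper":0,"linear":[0.01,0.0036,0.002],"delta_rot":[0,0,0]},
  {"gripper":0,"linear":[0.014,0.005,0.003],"delta_rot":[0,0,0]},
  {"gripper":0,"linear":[0.018,0.0064,0.003],"delta_rot":[0,0,0]},
  {"gripper":0,"linear":[0.022,0.0078,0.003],"delta_rot":[0,0,0]},
  {"gripper":0,"linear":[0.026,0.0093,0.003],"delta_rot":[0,0,0]},
  {"gripper":0,"linear":[0.03,0.0107,0.003],"delta_rot":[0,0,0]},
  {"gripper":0,"linear":[0.03,0.0107,0.003],"delta_rot":[0,0,0]},
])

```text
clock: 11.1
position: [0.6019, 0.1659, 0.072]
ee_rot: [-0.022, 0.976, 0.17, 0.131]
contact_force: [0.5, 0.1, 0.0]
width: 0.0426
gripper_force: 0.0
```

```bash
cat > g.py <<'E'
from h import *
im=grab('top');s=grab('scene')
for n,i,(x0,x1,y0,y1) in(('top',im,(330,450,130,290)),('scene',s,(250,400,150,280))):
    h=cv2.cvtColor(i['pixels'],cv2.COLOR_BGR2HSV)[y0:y1,x0:x1]
    m=cv2.inRange(h,(45,80,25),(85,255,255));cs=cv2.findContours(m,0,1)[0]
    print(n,[(round(cv2.contourArea(c)),tuple(np.array(cv2.boundingRect(c))+[x0,y0,0,0])) for c in cs if cv2.contourArea(c)>8])
st=get_state();print(st['contact_force'].round(1),st['clock'])
E
python3 g.py; python3 d.py 0 0.012 .072 15
```

```text
top [(42, (np.int64(355), np.int64(193), np.int64(17), np.int64(9)))]
scene [(149, (np.int64(308), np.int64(172), np.int64(13), np.int64(62)))]
[-0.7  0.1 -0.6] 11.2
lin [0.0039 0.0021 0.0002] rot [-0.001  0.003  0.   ] q [0.12 0.36 1.85 0.09 0.67 1.29]
```

send_rows([
  {"gripper":0,"linear":[0.005,0.0018,0],"delta_rot":[0,0,0]},
  {"gripper":0,"linear":[0.01,0.0036,0],"delta_rot":[0,0,0]},
  {"gripper":0,"linear":[0.015,0.0054,0],"delta_rot":[0,0,0]},
  {"gripper":0,"linear":[0.02,0.0072,0],"delta_rot":[0,0,0]},
  {"gripper":0,"linear":[0.025,0.009,0],"delta_rot":[0,0,0]},
  {"gripper":0,"linear":[0.025,0.009,0],"delta_rot":[0,0,0]},
])

```text
clock: 11.8
position: [0.6271, 0.175, 0.0721]
ee_rot: [-0.022, 0.976, 0.17, 0.131]
contact_force: [0.3, -0.5, -0.3]
width: 0.0424
gripper_force: 0.0
```

```bash
python3 g.py; python3 d.py 0.023 0.012 .072 15
```

```text
top [(8, (np.int64(402), np.int64(214), np.int64(9), np.int64(4))), (227, (np.int64(352), np.int64(201), np.int64(31), np.int64(30))), (34, (np.int64(348), np.int64(181), np.int64(14), np.int64(8)))]
scene [(244, (np.int64(309), np.int64(204), np.int64(30), np.int64(25))), (174, (np.int64(286), np.int64(200), np.int64(16), np.int64(24)))]
[-0.6 -0.8 -0.4] 11.9
lin [0.0006 0.0008 0.0002] rot [-0.001  0.003  0.   ] q [0.13 0.4  1.8  0.08 0.69 1.3 ]
```

It has gone over. I'll draw the hand up and back, then look.

send_rows([
  {"gripper":0,"linear":[-0.01,-0.004,0.03],"delta_rot":[0,0,0]},
  {"gripper":0,"linear":[-0.04,-0.015,0.06],"delta_rot":[0,0,0]},
  {"gripper":0,"linear":[-0.08,-0.03,0.08],"delta_rot":[0,0,0]},
  {"gripper":0,"linear":[-0.12,-0.06,0.08],"delta_rot":[0,0,0]},
  {"gripper":0,"linear":[-0.15,-0.1,0.08],"delta_rot":[0,0,0]},
  {"gripper":0,"linear":[-0.17,-0.14,0.08],"delta_rot":[0,0,0]},
  {"gripper":0,"linear":[-0.18,-0.18,0.08],"delta_rot":[0,0,0]},
  {"gripper":0,"linear":[-0.18,-0.18,0.08],"delta_rot":[0,0,0]},
])

```text
clock: 12.7
position: [0.445, -0.0095, 0.1523]
ee_rot: [-0.021, 0.977, 0.167, 0.131]
contact_force: [0.2, -0.2, -0.6]
width: 0.0428
gripper_force: 0.0
```

```bash
python3 look.py l6.png; python3 g.py
```

```text
[[ 0.0572  0.0549]
 [ 0.0587 -0.0455]
 [-0.0308 -0.0433]
 [-0.0319  0.0556]]
tcp [-0.2093 -0.0991] 0.15227897465884813 F [0.8 0.8] 0.3
top [(2520, (np.int64(346), np.int64(170), np.int64(67), np.int64(61)))]
scene [(239, (np.int64(309), np.int64(204), np.int64(30), np.int64(25))), (186, (np.int64(285), np.int64(200), np.int64(17), np.int64(25)))]
[-0.9  0.6  0.1] 12.9
```

View pics/l6.png

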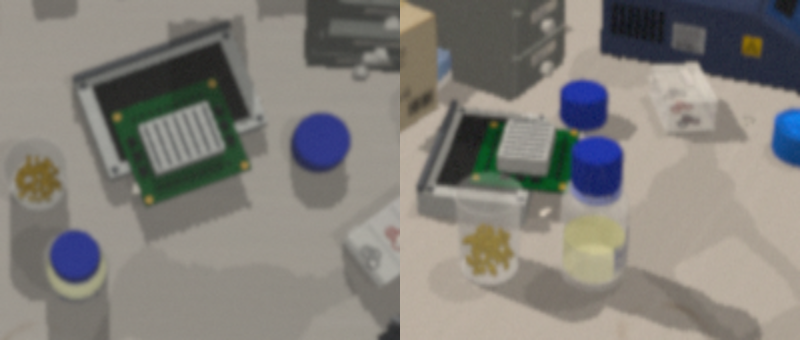

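The board lies component side up on the platform: gold dots at (118,117), (213,83), (246,166) and (149,200), its middle about 13 mm behind the wall. I'll check that it's flat by triangulating the dots.

```bash
python3 -c "
from tri import *
A=cv2.imread('pics/l6.png');h=cv2.cvtColor(A,cv2.COLOR_BGR2HSV)
m=cv2.inRange(h,(12,110,110),(32,255,255));n,l,st,c=cv2.connectedComponentsWithStats(m)
P=[tuple(x.round(1)) for x,s in zip(c,st) if s[4]>8 and not(x[0]<75)];print([p for p in P if p[1]<230])
f=lambda t,s:tri((290+t[0]/2,130+t[1]/2),(250+(s[0]-400)/2,150+s[1]/2.4286))
print('FL',f((118,117),(493,127)),'FR',f((213,83),(581,133)),'NR',f((246,166),(567,186)))
print('FL alt',f((118,117),(490,187)))
"
```

```text
[(np.float64(400.1), np.float64(169.2)), (np.float64(752.1), np.float64(43.0)), (np.float64(116.6), np.float64(116.6)), (np.float64(573.6), np.float64(132.2)), (np.float64(244.0), np.float64(164.9)), (np.float64(562.1), np.float64(186.4)), (np.float64(148.8), np.float64(199.7))]
FL [0.6236 0.2198 0.0667] FR [0.6317 0.127  0.0364] NR [ 0.6069  0.0993 -0.0375]
FL alt [0.6349 0.2174 0.0135]
```

```bash
python3 -c "
from tri import *
f=lambda t,s:tri((290+t[0]/2,130+t[1]/2),(250+(s[0]-400)/2,150+s[1]/2.4286))
print('FR',f((212,83),(493,127)),'NR',f((244,165),(574,132)),'NL',f((149,200),(562,186)))
"
```

```text
FR [0.6713 0.1354 0.0167] NR [0.5948 0.1086 0.0204] NL [0.5636 0.1925 0.02  ]
```

It is flat, but the middle is only about 11 mm behind the wall, so I'll nudge it about 11 mm further for margin.

```bash
python3 d.py -0.09 0.005 0.012 0
```

```text
lin [ 0.0766  0.136  -0.1399] rot [-0.089  0.25   0.   ] q [-0.3   0.03  2.07  0.21  0.85  0.8 ]
```

send_rows([
  {"gripper":0,"linear":[0.02,0.034,0],"delta_rot":[-0.04,0.12,0]},
  {"gripper":0,"linear":[0.04,0.068,0],"delta_rot":[-0.089,0.25,0]},
  {"gripper":0,"linear":[0.06,0.1,-0.02],"delta_rot":[-0.089,0.25,0]},
  {"gripper":0,"linear":[0.0766,0.136,-0.05],"delta_rot":[-0.089,0.25,0]},
  {"gripper":0,"linear":[0.0766,0.136,-0.09],"delta_rot":[-0.089,0.25,0]},
  {"gripper":0,"linear":[0.0766,0.136,-0.12],"delta_rot":[-0.089,0.25,0]},
  {"gripper":0,"linear":[0.0766,0.136,-0.14],"delta_rot":[-0.089,0.25,0]},
  {"gripper":0,"linear":[0.0766,0.136,-0.14],"delta_rot":[-0.089,0.25,0]},
])

```text
clock: 14.4
position: [0.5202, 0.1305, 0.0091]
ee_rot: [-0.0, 0.985, 0.172, -0.003]
contact_force: [-0.4, -0.2, -0.2]
width: 0.043
gripper_force: 0.0
```

```bash
python3 look.py; python3 d.py -0.034 0.005 0.012 0
```

```text
[[ 0.0726  0.0457]
 [ 0.0561 -0.0041]
 [-0.0354  0.0274]
 [-0.0191  0.0764]]
tcp [-0.0909  0.0051] 0.010742905000859913 F [-0.1  0.4] 0.1
lin [0.0536 0.0191 0.0013] rot [ 0.    -0.003  0.   ] q [0.12 0.44 1.88 0.   0.82 1.34]
```

send_rows([
  {"gripper":0,"linear":[0.015,0.0054,0],"delta_rot":[0,0,0]},
  {"gripper":0,"linear":[0.03,0.0107,0],"delta_rot":[0,0,0]},
  {"gripper":0,"linear":[0.038,0.0136,0],"delta_rot":[0,0,0]},
  {"gripper":0,"linear":[0.043,0.0154,0],"delta_rot":[0,0,0]},
  {"gripper":0,"linear":[0.048,0.0172,0],"delta_rot":[0,0,0]},
  {"gripper":0,"linear":[0.0515,0.0184,0],"delta_rot":[0,0,0]},
  {"gripper":0,"linear":[0.0535,0.0191,0],"delta_rot":[0,0,0]},
  {"gripper":0,"linear":[0.0535,0.0191,0],"delta_rot":[0,0,0]},
])

```text
clock: 15.25
position: [0.5763, 0.1499, 0.012]
ee_rot: [-0.0, 0.985, 0.172, 0.0]
contact_force: [-0.5, 0.6, -0.3]
width: 0.0428
gripper_force: 0.0
```

send_rows([
  {"gripper":0,"linear":[-0.02,-0.007,0],"delta_rot":[0,0,0]},
  {"gripper":0,"linear":[-0.05,-0.018,0.01],"delta_rot":[0,0,0]},
  {"gripper":0,"linear":[-0.07,-0.025,0.05],"delta_rot":[0,0,0]},
  {"gripper":0,"linear":[-0.09,-0.04,0.09],"delta_rot":[0,0,0]},
  {"gripper":0,"linear":[-0.11,-0.07,0.12],"delta_rot":[0,0,0]},
  {"gripper":0,"linear":[-0.12,-0.11,0.14],"delta_rot":[0,0,0]},
  {"gripper":0,"linear":[-0.13,-0.155,0.14],"delta_rot":[0,0,0]},
  {"gripper":0,"linear":[-0.13,-0.155,0.14],"delta_rot":[0,0,0]},
])

```text
clock: 16.05
position: [0.4454, -0.0095, 0.153]
ee_rot: [0.002, 0.986, 0.169, 0.001]
contact_force: [-0.3, 0.7, 0.1]
width: 0.0426
gripper_force: 0.0
```

```bash
python3 look.py; python3 g.py
```

```text
[[ 0.0719  0.0548]
 [ 0.0725 -0.0463]
 [-0.017  -0.0433]
 [-0.0173  0.0563]]
tcp [-0.209  -0.0989] 0.15248766456913795 F [0.1 0.3] 0.0
top [(2511, (np.int64(344), np.int64(163), np.int64(66), np.int64(60)))]
scene [(236, (np.int64(309), np.int64(203), np.int64(23), np.int64(25))), (182, (np.int64(277), np.int64(199), np.int64(18), np.int64(25)))]
[0.  0.1 0. ] 16.2
```

The middle is now at x ≈ 0.027 and y ≈ 0.005, flat, with the hand clear. Handing in.

```bash
python3 -c "
from rig import sign_off
print(sign_off())"
```

```text
the job is handed in; nothing more can be done
None
```

The board was pushed to the wall, tipped up and over, and now lies flat on the platform, components up, its middle about 27 mm behind the wall and 5 mm off the centre line; the hand is clear, and I handed the job in at about 16 s of the 54 s, with no verdict returned.

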